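# Scrape broken bisque out from under the drying rack

### The job

Take the wooden scraper by its blue leaning handle and sweep the three pieces of broken pottery lying under the drying rack into the green scrap tray at the other end of the rack, so that all three lie inside the tray between its ends. Then stand the scraper back upright on its black mat, lengthways along it. Move the pieces only with the scraper, never with the gripper, and do not bump the rack or disturb the pots and other things standing about.

Things in the scene. Friction and masses are not known exactly. Their poses are not given: they have to be found in the camera images.
- rack: Fixed wire rack. Origin on the table under mid-lane; x away from robot, y along the rack. Deck of wires 170 mm up, x -55 to 130, y -180 to 180 mm; front guard wire 290 mm up at x = -80, its brackets at y = +-170, x -30 to -80. Stands on 2 rear posts, r 10 mm, at x = 130, y = +-170 (feet from x = 120): open below at front and ends. Mat lies beyond one end, tray beyond the other; sides vary
- tray: Fixed green scrap tray, 192 (x) by 200 mm (y), beyond one end of the rack. Origin under its centre on the table, axes parallel to the rack's. Walls 30 mm high, 6 mm thick on its two x sides only (180 mm clear between); both y ends are open, with a sill bevelled over 12 mm from the table up to the 4 mm thick floor
- mat: Fixed black rubber mat, 200 (its x) by 110 (its y) by 6 mm thick, beyond the other end of the rack. Origin under its centre on the table. The scraper stands on it
- scraper: Loose, 0.16 kg, stands by itself: beech sole 150 (x) by 44 (y) by 32 mm high, its long sides push; blue handle, 24 mm in y by 26 mm, leaves the sole's top at x = -30 and leans 28 degrees from vertical towards the sole's -x (the robot), its end at x = -105, z = 171 mm. Origin at the centre of the sole's underside
- scraper_grip (a point): Point on the axis of the scraper's handle at x = -93, y = 0, z = 149 mm of the scraper, 25 mm below the handle's end: grip here across y, with the gripper leaning along the handle. Axes as the scraper's body
- shard: Loose bisque (pinkish brown) piece, bent wall shard about 64 by 38 by 30 mm high. Origin under its middle
- broken_handle: Loose bisque broken cup handle, U-shaped, 60 by 40 by 24 mm high. Origin under its middle
- rim_chunk: Loose bisque stepped rim chunk, 62 by 38 by 29 mm high. Origin under its middle
- cup_a: Bystander: pale cup, 72 mm wide, 75 mm high, standing on the rack's deck. Origin under its foot
- cup_b: Bystander: second such cup on the rack's deck
- sanding_block: Bystander: dark block 80 by 50 by 30 mm on the table in front of the rack. Origin under its centre
- bowl: Bystander: pale bowl 110 mm wide, 45 mm high, in front of the rack. Origin under its foot
- plates: Bystander: stack of pale plates 110 mm wide, 54 mm high, to the right. Origin under its centre
- tool_pot: Bystander: brown pot 84 mm wide, 100 mm high with brushes up to about 210 mm, to the left. Origin under its foot
There are look-alikes about, which are no part of the job. Leave any purple or red look-alike of the shard alone.

How it is judged:
By the outcome, as a careful person would: the job done as asked, in the order asked, and still so for the second after the job is handed in, with the robot touching nothing.
It also fails if it takes over 61 s, if anything falls off the work surface, if the arm or the gripper's body presses on something with over 40 N, if the wrist force passes 120 N, or if a joint passes its speed limit or range.

### The arm

A 6-joint arm with a two-finger parallel gripper is mounted at the origin on the work surface. World frame = base frame: x ahead of the robot, y to its left, z up, the work surface at z = 0. Lengths are in mm, angles in rad, forces in N, time in s.
With the tool pointing down it reaches from about 275 to 750 mm from the base axis. Payload 10.2 kg.
Tool frame: the origin (TCP) lies between the finger pads; the fingertips stand 8 mm ahead of it and the grasp point (between the pads) lies 11 mm behind it; z points along the fingers, y is the line along which they close (so a half turn about z gives the same grasp; the last joint's range is limited). The gripper opens to 85 mm and grips with 20 to 120 N. Pads are 22 mm wide; open, the fingers measure 114 mm over their backs; the gripper's body (76 mm by 85 mm) begins 54 mm behind the grasp point. The pads swing forward as they close: fully open they stand 13 mm farther back than shut.
Start: joints at [0.94, 0.313, 1.498, -0, 1.331, -0.223], TCP at [208.223, 481.948, 239.294] pointing down, gripper open.
Joint ranges: [-2.94, 2.94], [-0.97, 2.17], [0.19, 2.56], [-1.23, 4.37], [0.02, 3.11], [-2.88, 2.88]. Speed limits (rad/s): [2.39, 2.39, 3.01, 3.14, 3.14, 3.14].

### API

Orientations are given as a unit quaternion [w, x, y, z].
In Python, from rig import * gives the robot as it stands.
- The arm moves only by the shell command python3 -m handwheel 'ROWS' [FORCE]. ROWS is JSON, a list that holds one entry, the list of rows, each a list of 7 numbers: the shift along the world's x, y, z in mm, then the turn, a rotation vector about the world's x, y, z in degrees, then the opening, from -1 (shut) to 1 (fully open). A call has 1 to 8 rows; each row shifts and turns the commanded pose from where the row before left it; what a row does not reach is not made up. A row lasts 1/8 s, in which the tool goes at most 62.5 mm and 10.7 degrees, less where a joint would pass 70% of its speed; a pose out of reach is approached as far as the arm can. A call is refused whole if a number of a shift passes 62.5 or a number of a turn 10.7, either way. A call with a gripper value outside its range is refused whole. The fingers move at their own pace and stop on an object; FORCE is the grip in N (left out, the last holds). Time passes only in rows, so rows that do not move let the fingers close. It gives the time, the measured TCP pose, the force, the opening and the grip force at its end, in the units of the state.
- sense(): the state, without advancing time (a new reading comes with each control period).
- capture(name): name is "side" or "top" or "wrist"; returns a dict with "image" (400x640x3 uint8, red, green, blue), "fx", "fy", "cx", "cy" (pixels), "dist_coeffs" ([k1, k2, p1, p2, k3] as OpenCV has them; the pictures are not rectified), "rvec" (rotation vector, rad) and "tvec" (3), from world to camera coordinates, as OpenCV has them; the wrist camera has in their place "hand_eye" (4x4, takes a point from camera to tool coordinates, whose origin is the TCP and whose axes are the flange's). Camera axes: x right, y down, z forward; pixel columns grow to the right and rows downward; lengths in mm; the calibration is good to about 2 mm. A picture is of the moment at which its call begins: read the wrist's pose just before it. There is no depth.
- finish_job(): hands the job in; it is judged then, once.
The state is a dict: "time_s": time; "joints": joint angles; "dq": joint speeds; "tau": joint torques, N m; "eef_pos": TCP position; "ee_rot": TCP orientation; "force": force on the tool from outside, world axes, zero at the start; "wrist_torque": the same for the moment, N m; "grip_width": opening from 0.0 (shut) to 1.0 (fully open); "grip_force": force on a finger pad.
Only numpy, scipy, OpenCV 4.12 (cv2) and the standard library are available. Lean on these libraries where they do the work, as an engineer would, in place of code of your own. Each camera call takes 0.05 s, during which the arm holds its last target. There are 200 camera calls.

## Working session

There is one attempt and no reset: what is moved stays moved. The work goes in short steps, Python scripts to look and compute and a shell command to move; the robot and the scene stay as the last step left them, time stands still between calls to the robot, and variables do not carry over. Pictures are saved under pics/ and viewed, at most 10 in all, crops included, and the job is handed in when it is done.

```bash
ls; mkdir -p pics; cat > h.py <<'E'
from rig import *
import numpy as np, cv2
from scipy.spatial.transform import Rotation as R
E
python3 - <<'E'
from h import *
print(sense())
for n in("side","top"):
    c=capture(n); cv2.imwrite(f"pics/{n}0.png",c["image"][:,:,::-1]); c.pop("image"); print(c)
    np.save(f"{n}.npy",c,allow_pickle=True)
E
```

```text
pics
{'time_s': 0.0, 'joints': array([ 9.39586293e-01,  3.13440964e-01,  1.49847448e+00, -1.41060948e-05,
        1.33099249e+00, -2.23387374e-01]), 'dq': array([ 0.00111469,  0.00069076,  0.00124774, -0.00059177,  0.00014007,
        0.00100352]), 'tau': array([-2.92188670e-04, -4.12271011e+01, -2.59738612e+01, -2.27049891e-04,
        4.18175507e-03, -2.14848188e-05]), 'eef_pos': array([208.07196496, 481.72411104, 238.72561583]), 'ee_rot': array([-2.66301209e-04,  2.02499476e-01,  9.79282150e-01, -6.01349986e-04]), 'force': array([ 0.46841132, -0.52194792,  0.09533387]), 'wrist_torque': array([-0.00312503,  0.01702011,  0.02393544]), 'grip_force': 0.0, 'grip_width': 1.0031843821715916}
{'fx': 494.31480369452146, 'fy': 494.31480369452146, 'cx': 322.5331880410459, 'cy': 197.88807869230752, 'dist_coeffs': array([0.01799792, 0.        , 0.        , 0.        , 0.        ]), 'rvec': array([ 2.28776727, -0.28885937,  0.10248193]), 'tvec': array([-608.11675696,  192.03215335, 1610.24396604])}
{'fx': 394.51222087042004, 'fy': 394.51222087042004, 'cx': 321.9451480939696, 'cy': 203.2032786080423, 'dist_coeffs': array([0.00586205, 0.        , 0.        , 0.        , 0.        ]), 'rvec': array([ 2.154232  , -2.16073481,  0.13977874]), 'tvec': array([  12.57943369,  631.30364099, 1291.30992212])}
```

View pics/side0.png

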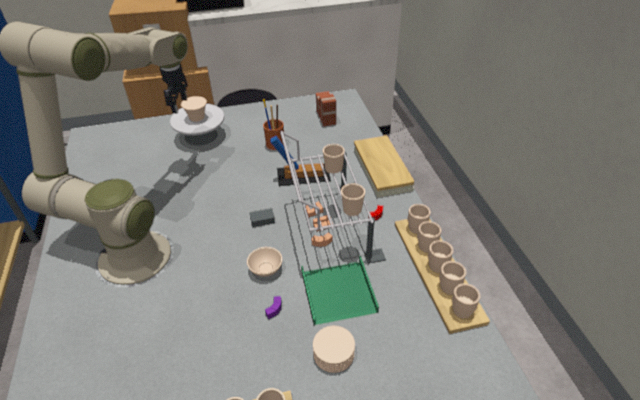

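View pics/top0.png

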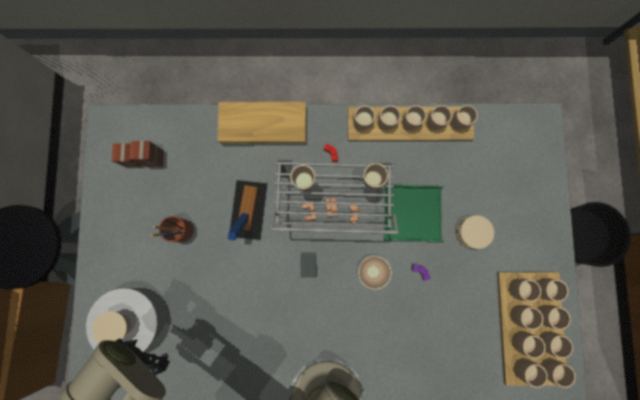

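Side view: the scraper stands on the mat at about (300,172) with its blue handle at (283,152). The three bisque pieces are near (316,208), (318,222) and (321,238), and the tray is at (340,292). Top view: handle (238,228), sole (248,205), pieces (309,211), (331,206) and (354,212), tray (415,213).

Candidates: blue handle at top (238,228) is the only blue handle. Brushes in the pot at (175,230) are not it. The red (331,152) and purple (421,271) shards are look-alikes and stay put. Close crops next.

```bash
python3 - <<'E'
import cv2,numpy as np
a=cv2.imread("pics/top0.png")[150:280,225:450]; b=cv2.imread("pics/side0.png")[120:330,250:400]
a=cv2.resize(a,None,fx=3.5,fy=3.5,interpolation=cv2.INTER_CUBIC)
cv2.imwrite("pics/topc.png",a)
b=cv2.resize(b[:,:],None,fx=2.85,fy=2.85,interpolation=cv2.INTER_CUBIC)
cv2.imwrite("pics/sidec.png",b)
E
```

```text
(no output)
```

View pics/topc.png

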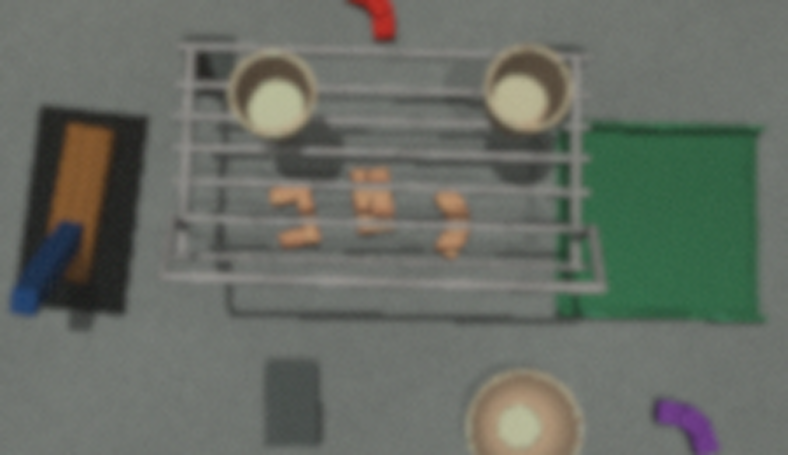

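View pics/sidec.png

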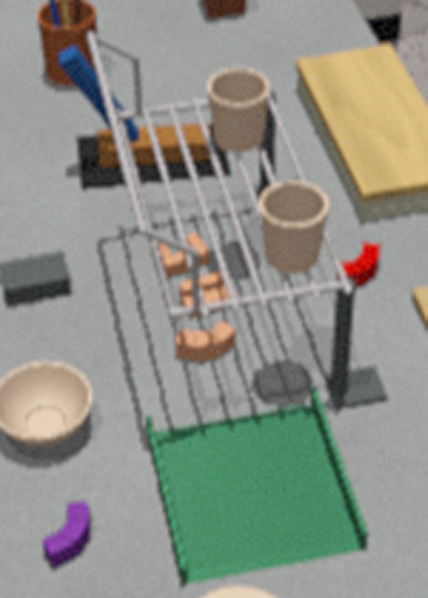

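```bash
cat >> h.py <<'E'
def cal(n):
    c=np.load(f"{n}.npy",allow_pickle=True).item()
    K=np.array([[c["fx"],0,c["cx"]],[0,c["fy"],c["cy"]],[0,0,1]]);return c,K
def ray(n,p):
    c,K=cal(n);u=cv2.undistortPoints(np.array([[p]],float),K,c["dist_coeffs"])[0,0]
    M=R.from_rotvec(c["rvec"]).as_matrix();return -M.T@c["tvec"],M.T@np.array([u[0],u[1],1])
def atz(n,p,z):
    o,d=ray(n,p);return o+d*(z-o[2])/d[2]
def tri(pt,ps):
    (o1,d1),(o2,d2)=ray("top",pt),ray("side",ps)
    s=np.linalg.lstsq(np.c_[d1,-d2],o2-o1,rcond=None)[0];a,b=o1+d1*s[0],o2+d2*s[1];return (a+b)/2,np.linalg.norm(a-b)
def T(x,y):return ((x+.5)/3.5+224.5,(y+.5)/3.5+149.5)
def S(x,y):return ((x+.5)/2.85+249.5,(y+.5)/2.85+119.5)
def proj(n,P):
    c,K=cal(n);return cv2.projectPoints(np.array(P,float).reshape(-1,1,3),c["rvec"],c["tvec"],K,c["dist_coeffs"])[0][:,0]
E
python3 - <<'E'
from h import *
np.set_printoptions(precision=1,suppress=True)
def P(n,f,d):
    for k,(x,y,z) in d.items(): print(k,atz(n,f(x,y),z))
P("top",T,dict(mat1=(42,105,6),mat2=(148,117,6),mat3=(125,314,6),sole1=(66,123,32),sole2=(113,127,32),sole3=(87,280,32),guardL=(165,277,290),guardR=(605,290,290),deckL=(183,47,170),deckR=(590,57,170),
 tr1=(762,128,30),tr2=(763,320,30),tr3=(565,127,30),tr4=(560,315,30),A=(295,215,15),B=(372,200,15),C=(452,223,15),block=(294,402,30),bowl=(525,425,45),hend=(27,300,165)))
P("side",S,dict(mat=(78,188,6),mat2=(228,173,6),guardL=(92,37,290),guardM=(195,250,290),A=(185,255,15),B=(203,292,15),C=(205,342,15),tr1=(366,545,30),tr2=(185,582,0),tr3=(150,420,30),tr4=(316,396,30),post=(340,405,0)))
print("hend",tri(T(24,302),S(70,53)),"guardL",tri(T(165,277),S(92,37)),"deckRrear",tri(T(583,55),S(345,287)))
print("hroot",tri(T(72,232),S(130,133)))
E
```

```text
mat1 [719.3 307.5   6. ]
mat2 [706.9 201.9   6. ]
mat3 [511.6 221.5   6. ]
sole1 [696.5 278.1  32. ]
sole2 [692.4 232.3  32. ]
sole3 [543.4 254.6  32. ]
guardL [530.  147.7 290. ]
guardR [ 518.9 -193.1  290. ]
deckL [739.8 149.4 170. ]
deckR [ 729.9 -208.8  170. ]
tr1 [ 690.  -401.3   30. ]
tr2 [ 503.2 -394.5   30. ]
tr3 [ 691.5 -208.8   30. ]
tr4 [ 508.5 -199.7   30. ]
A [607.4  55.3  15. ]
B [622.  -20.2  15. ]
C [599.1 -98.4  15. ]
block [426.8  55.6  30. ]
bowl [ 405.1 -162.    45. ]
hend [518.3 282.  165. ]
mat [506.6 224.5   6. ]
mat2 [704.7 202.4   6. ]
guardL [532.8 149.  290. ]
guardM [ 563.3 -228.4  290. ]
A [611.3  53.4  15. ]
B [617.4 -15.3  15. ]
C [600.1 -95.5  15. ]
tr1 [ 685.8 -417.9   30. ]
tr2 [ 505.6 -394.4    0. ]
tr3 [ 511.9 -205.9   30. ]
tr4 [ 695.5 -219.2   30. ]
post [ 726.1 -214.1    0. ]
hend (array([518.2, 280.8, 180.8]), np.float64(4.710681555019679)) guardL (array([531.3, 147.5, 291.1]), np.float64(2.6764041620333683)) deckRrear (array([ 729.3, -201.8,  173.3]), np.float64(3.3534093588586886))
hroot (array([587.8, 266.8,  48.9]), np.float64(0.62808322188255))
```

Rack origin is about (604.7, -25.4), yaw -1.9°. The tray lies at rack-local y -176 to -376, and the mat centre is near (615.5, 264.5), yaw about -6°. Next I'll refine the scraper pose by fitting silhouettes in both views.

```bash
cat >> h.py <<'E'
from scipy.optimize import minimize
def box(c,h): return np.array([[c[0]+i*h[0],c[1]+j*h[1],c[2]+k*h[2]] for i in(-1,1) for j in(-1,1) for k in(-1,1)])
SOLE=box((0,0,16),(75,22,16))
hd=np.array([-np.sin(np.radians(28)),0,np.cos(np.radians(28))]); hx=np.array([hd[2],0,-hd[0]])
root=np.array([-30,0,32.]);end=np.array([-105,0,171.]); 
HAN=np.array([p+i*13*hx+np.array([0,j*12,0]) for p in(root,end) for i in(-1,1) for j in(-1,1)])
def hull(n,P,k=4):
    p=cv2.convexHull((proj(n,P)*k+k/2).astype(np.float32))
    m=np.zeros((400*k,640*k),np.uint8);cv2.fillConvexPoly(m,np.round(p*8).astype(np.int32),255,shift=3)
    return cv2.resize(m,(640,400),interpolation=cv2.INTER_AREA)/255.
E
python3 - <<'E'
from h import *
np.set_printoptions(precision=2,suppress=True)
M={}
for n in("top","side"):
    im=cv2.imread(f"pics/{n}0.png").astype(int);b,g,r=im[...,0],im[...,1],im[...,2]
    roi=np.zeros(b.shape,bool)
    if n=="top": roi[170:250,225:272]=1
    else: roi[130:172,268:300]=1
    M[n]=((b>r+40)&(b>g+20)&roi)*1.
    if n=="top": M["sole"]=((r>b+35)&(r>g+10)&roi)*1.
    print(n,M[n].sum(), M.get("sole",np.zeros(1)).sum())
def W(v,P): return R.from_euler('z',v[2],degrees=True).apply(P)+[v[0],v[1],v[3]]
def f(v):
    ht=hull("top",W(v,HAN));hs=hull("side",W(v,HAN));so=np.clip(hull("top",W(v,SOLE))-ht,0,1)
    return ((ht-M["top"])**2).sum()+((hs-M["side"])**2).sum()+((so-M["sole"])**2).sum()
best=None
for y in(-4,-8,-11):
    x0=np.array([620,266,y,6.]);s=minimize(f,x0,method="Nelder-Mead",options=dict(initial_simplex=np.vstack([x0]+[x0+d for d in np.diag([8,8,4,6])]),xatol=.1,fatol=.1))
    print(s.x,s.fun)
    if best is None or s.fun<best.fun: best=s
v=best.x
tz=R.from_euler('z',v[2],degrees=True).apply(-hd)
g=W(v,np.array([[-93,0,149.]]))[0]
Rt=R.from_euler('z',v[2],degrees=True)*R.from_euler('y',-28,degrees=True)*R.from_matrix(np.array([[-1,0,0],[0,1,0],[0,0,-1.]]))
print("grip",g,"tcp",g+11*tz,"tz",tz,"pre80",g-69*tz,"quat",Rt.as_quat(scalar_first=True))
s=sense();Rc=R.from_quat(s["ee_rot"],scalar_first=True);print("turn",(Rt*Rc.inv()).as_rotvec(degrees=True), s["eef_pos"])
for n,p in dict(pot=(175,230),).items():print(n,atz("top",p,100))
E
```

```text
top 121.0 445.0
side 173.0 445.0
[618.53 267.3   -6.66  12.33] 429.2417377931565
[619.35 267.21  -7.81   8.16] 422.52908881199545
[619.46 268.    -7.96   7.59] 422.6156247597079
grip [527.21 279.85 157.16] tcp [532.33 279.15 147.44] tz [ 0.47 -0.06 -0.88] pre80 [495.12 284.25 218.08] quat [ 0.24  0.07  0.97 -0.02]
turn [ -7.49 -27.08  15.26] [208.12 481.77 238.8 ]
pot [538.93 479.52 100.  ]
```

```bash
cat > fit.py <<'E'
from h import *
np.set_printoptions(precision=2,suppress=True)
M={}
for n in("top","side"):
    im=cv2.imread(f"pics/{n}0.png").astype(int);b,g,r=im[...,0],im[...,1],im[...,2]
    roi=np.zeros(b.shape,bool)
    if n=="top": roi[170:250,225:272]=1
    else: roi[130:172,268:300]=1
    M[n]=((b>r+25)&(b>g+10)&roi)*1.
    if n=="top": M["sole"]=((r>b+22)&roi)*1.
def W(v,P): return R.from_euler('z',v[2],degrees=True).apply(P)+[v[0],v[1],v[3]]
def parts(v):
    ht=hull("top",W(v,HAN));hs=hull("side",W(v,HAN));so=np.clip(hull("top",W(v,SOLE))-ht,0,1)
    return ((ht,M["top"]),(hs,M["side"]),(so,M["sole"]))
def f(v): return sum(((a-b)**2).sum() for a,b in parts(v))
if __name__=="__main__":
    x0=np.array([620,267,-7,6.]);s=minimize(f,x0,method="Nelder-Mead",options=dict(initial_simplex=np.vstack([x0]+[x0+d for d in np.diag([8,8,4,6])]),xatol=.1,fatol=.1))
    v=s.x;print(v,s.fun)
    for a,b in parts(v):
        ya,xa=np.mgrid[:400,:640]
        print("model area %.0f mask %.0f err %.0f"%(a.sum(),b.sum(),((a-b)**2).sum()),"cent",(xa*a).sum()/a.sum(),(ya*a).sum()/a.sum(),(xa*b).sum()/b.sum(),(ya*b).sum()/b.sum())
    for k in("top","sole"):
        print(k,cv2.minAreaRect(np.argwhere(M[k])[:,::-1].astype(np.float32)))
E
python3 fit.py
```

```text
[619.27 267.29  -8.21   9.84] 283.81244136870436
model area 321 mask 201 err 106 cent 237.4896880733945 226.39952293577983 236.24378109452735 227.25870646766168
model area 358 mask 197 err 146 cent 284.2737835556676 152.69711385633957 281.03553299492387 148.85279187817258
model area 520 mask 519 err 32 cent 248.0046728971963 203.6998718721737 248.05394990366088 202.98843930635837
top ((236.32838439941406, 226.37974548339844), (8.525954246520996, 29.165002822875977), 27.897274017333984)
sole ((246.66799926757812, 207.07598876953125), (15.11582088470459, 44.98969268798828), 10.30484676361084)
```

```bash
python3 -m handwheel '[[[34,-24.5,2,-0.94,-3.39,1.91,1],[34,-24.5,2,-0.94,-3.39,1.91,1],[34,-24.5,2,-0.94,-3.39,1.91,1],[34,-24.5,2,-0.94,-3.39,1.91,1],[34,-24.5,2,-0.94,-3.39,1.91,1],[34,-24.5,2,-0.94,-3.39,1.91,1],[34,-24.5,2,-0.94,-3.39,1.91,1],[34,-24.5,2,-0.94,-3.39,1.91,1]]]' 60
python3 - <<'E'
from h import *
s=sense();c=capture("wrist");cv2.imwrite("pics/w1.png",c["image"][:,:,::-1])
c.pop("image");np.save("w1.npy",dict(s=s,c=c),allow_pickle=True);print(s["eef_pos"],s["ee_rot"],c["hand_eye"])
E
```

```text
time_s: 1.1
eef_pos: [481.1, 285.0, 255.1]
ee_rot: [0.243, 0.065, 0.968, -0.016]
force: [0.1, 0.7, -0.5]
grip_width: 1.002
grip_force: 0.0
[481.09270392 285.03385144 255.11530209] [ 0.24259129  0.06508505  0.96780357 -0.01642136] [[ 6.08215323e-04 -9.49786756e-01 -3.12897344e-01  8.04914963e+01]
 [ 9.99999801e-01  5.25103499e-04  3.49887446e-04  2.54684902e-01]
 [-1.68014972e-04 -3.12897494e-01  9.49786886e-01 -1.34835918e+02]
 [ 0.00000000e+00  0.00000000e+00  0.00000000e+00  1.00000000e+00]]
```

View pics/w1.png

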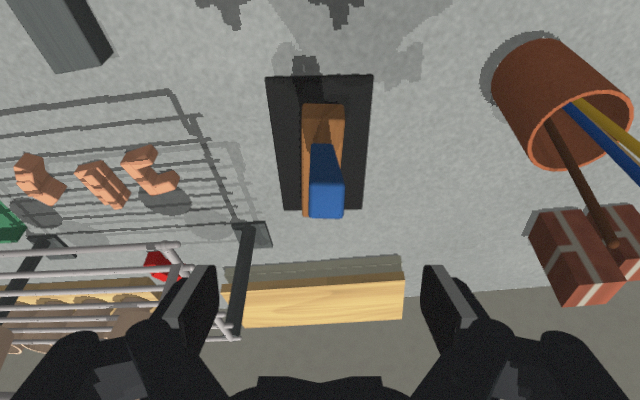

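The wrist view shows the handle end face at (326,199), between the fingers' lines. The sole's near corners are (302,104) and (344,104). The mat corners are (265,76), (373,74), (363,208) and (282,210). Now I'll refine from these.

```bash
python3 - <<'E'
from h import *
from scipy.optimize import least_squares
np.set_printoptions(precision=1,suppress=True)
d=np.load("w1.npy",allow_pickle=True).item();s,c=d["s"],d["c"]
K=np.array([[c["fx"],0,c["cx"]],[0,c["fy"],c["cy"]],[0,0,1]])
Tt=np.eye(4);Tt[:3,:3]=R.from_quat(s["ee_rot"],scalar_first=True).as_matrix();Tt[:3,3]=s["eef_pos"]
Tc=np.linalg.inv(Tt@c["hand_eye"])
def pw(P):return cv2.projectPoints(np.array(P,float).reshape(-1,1,3),cv2.Rodrigues(Tc[:3,:3])[0],Tc[:3,3],K,c["dist_coeffs"])[0][:,0]
def W(v,P): return R.from_euler('z',v[2],degrees=True).apply(P)+[v[0],v[1],v[3]]
E=lambda i,j:end+i*13*hx+np.array([0,j*12,0])
mod=np.array([E(-1,-1),E(-1,1),E(1,1),E(1,-1),[-75,-22,32],[-75,22,32]])
px=np.array([[310,182],[342,180],[344,217],[309,217],[302,104],[344,104]],float)
v0=np.array([619.3,267.3,-8.2,6]);print(pw(W(v0,mod)))
r=least_squares(lambda v:(pw(W(v,mod))-px).ravel(),v0);print(r.x,"\n",r.fun.reshape(-1,2))
mp=np.array([[-100,-55,6],[-100,55,6],[100,55,6],[100,-55,6]],float)
mq=np.array([[265,76],[373,74],[363,208],[282,210]],float)
fm=lambda u:(pw(W([*u,0],mp))-mq).ravel()
m=least_squares(fm,[615.5,264.5,-6]);print("mat",m.x,m.fun)
v=r.x
print("grip fit",W(v,np.array([[-93,0,149.]])), "from v0",W(v0,np.array([[-93,0,149.]])))
E
```

```text
[[303.1 180.9]
 [340.5 181.2]
 [339.4 218.8]
 [303.4 218.6]
 [298.3 118.3]
 [342.9 118.7]]
[600.2 273.7  -7.5  22.5] 
 [[-5.  -6.1]
 [ 5.2 -4.2]
 [ 2.2  1.3]
 [-3.3  1.4]
 [-2.3  6.4]
 [ 3.8  6.3]]
mat [614.7 269.3  -6.3] [-1.4  0.2  1.4 -0.3 -1.1  0.7  1.1 -0.1]
grip fit [[508.  285.7 171.5]] from v0 [[527.3 280.6 155. ]]
```

```bash
python3 - <<'E'
from h import *
from scipy.optimize import least_squares
np.set_printoptions(precision=1,suppress=True)
d=np.load("w1.npy",allow_pickle=True).item();s,c=d["s"],d["c"]
K=np.array([[c["fx"],0,c["cx"]],[0,c["fy"],c["cy"]],[0,0,1]])
Tt=np.eye(4);Rc=R.from_quat(s["ee_rot"],scalar_first=True);Tt[:3,:3]=Rc.as_matrix();Tt[:3,3]=s["eef_pos"]
Tc=np.linalg.inv(Tt@c["hand_eye"])
def pw(P):return cv2.projectPoints(np.array(P,float).reshape(-1,1,3),cv2.Rodrigues(Tc[:3,:3])[0],Tc[:3,3],K,c["dist_coeffs"])[0][:,0]
def W(v,P): return R.from_euler('z',v[2],degrees=True).apply(P)+[v[0],v[1],v[3]]
E=lambda i,j:end+i*13*hx+np.array([0,j*12,0])
mod=np.array([E(-1,-1),E(-1,1),E(1,1),E(1,-1),[-75,-22,0],[-75,22,0]])
px=np.array([[310,182],[342,180],[344,217],[309,217],[302,104],[344,104]],float)
v0=np.array([619.3,267.3,-8.2,6])
r=least_squares(lambda v:(pw(W(v,mod))-px).ravel(),v0);print(r.x,"\n",r.fun.reshape(-1,2))
v=r.x
Rt=R.from_euler('z',v[2],degrees=True)*R.from_euler('y',-28,degrees=True)*R.from_matrix(np.diag([-1,1,-1.]))
g=W(v,np.array([[-93,0,149.]]))[0];tz=Rt.apply([0,0,1])
print("grip",g,"tcp",g+11*tz,"move",g+11*tz-s["eef_pos"],"tz",tz,"turn",(Rt*Rc.inv()).as_rotvec(degrees=True))
E
```

```text
[629.1 270.6  -7.4  -3.6] 
 [[-1.6 -0.8]
 [ 1.7  1.1]
 [-1.  -0.2]
 [-0.1 -0.2]
 [ 1.5  0.2]
 [-0.1  0. ]]
grip [536.9 282.6 145.4] tcp [542.  281.9 135.7] move [  60.9   -3.1 -119.5] tz [ 0.5 -0.1 -0.9] turn [0.  0.1 0.3]
```

```bash
python3 -m handwheel '[[[11,-0.6,-22,0,0,0,1],[11,-0.6,-22,0,0,0,1],[11,-0.6,-22,0,0,0,1],[11,-0.6,-22,0,0,0,1],[11,-0.6,-25,0,0,0,1],[0,0,0,0,0,0,1]]]' 60
python3 - <<'E'
from h import *
s=sense();c=capture("wrist");cv2.imwrite("pics/w2.png",c["image"][:,:,::-1]);print(s["eef_pos"],s["force"])
E
```

```text
time_s: 1.9
eef_pos: [534.6, 282.5, 140.3]
ee_rot: [0.24, 0.066, 0.968, -0.017]
force: [0.7, 0.6, 0.2]
grip_width: 0.998
grip_force: 0.0
[534.55601377 282.48438332 140.2873298 ] [0.68814524 0.63278055 0.15826351]
```

View pics/w2.png

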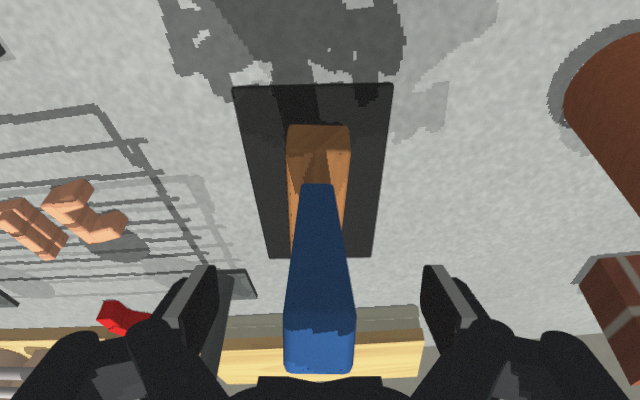

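The handle runs from (317,185) to its end face at (319,346), centred between the fingertips at (207,267) and (432,267). I'll do a joint fit of both wrist views.

```bash
python3 - <<'E'
from h import *
from scipy.optimize import least_squares
np.set_printoptions(precision=1,suppress=True)
d=np.load("w1.npy",allow_pickle=True).item();c=d["c"];s2=sense()
K=np.array([[c["fx"],0,c["cx"]],[0,c["fy"],c["cy"]],[0,0,1]])
def cam(s):
    Tt=np.eye(4);Tt[:3,:3]=R.from_quat(s["ee_rot"],scalar_first=True).as_matrix();Tt[:3,3]=s["eef_pos"];return np.linalg.inv(Tt@c["hand_eye"])
C=[cam(d["s"]),cam(s2)]
def pw(T,P):return cv2.projectPoints(np.array(P,float).reshape(-1,1,3),cv2.Rodrigues(T[:3,:3])[0],T[:3,3],K,c["dist_coeffs"])[0][:,0]
def W(v,P): return R.from_euler('z',v[2],degrees=True).apply(P)+[v[0],v[1],v[3]]
E=lambda i,j:end+i*13*hx+np.array([0,j*12,0])
mod=np.array([E(-1,-1),E(-1,1),E(1,1),E(1,-1),[-75,-22,0],[-75,22,0]])
px=[np.array([[310,182],[342,180],[344,217],[309,217],[302,104],[344,104]],float),np.array([[284,320],[355,318],[353,372],[284,372],[287,126],[351,126]],float)]
for z in(None,):
    r=least_squares(lambda v:np.concatenate([(pw(T,W(v,mod))-p).ravel() for T,p in zip(C,px)]),[620,268,-8,6]);print(r.x,"\n",r.fun.reshape(-1,2).T)
g=W(r.x,np.array([[-93,0,149.]]))[0];Rt=R.from_euler('z',r.x[2],degrees=True)*R.from_euler('y',-28,degrees=True);print("grip",g,"tcp move",g+11*Rt.apply([0,0,-1])-s2["eef_pos"])
E
```

```text
[622.8 270.8  -7.9   6.6] 
 [[-1.7  3.4  0.4 -0.4  1.   0.7 -2.8  1.3  0.4 -0.2  1.6 -1.7]
 [ 3.   5.1  5.3  5.2 -0.   0.2 -7.8 -5.6  3.5  3.4 -2.3 -2.2]]
grip [530.7 283.5 155.6] tcp move [ 0.9 -0.   4. ]
```

```bash
python3 -m handwheel '[[[1,0,3,0,0,0.2,0.3],[0,0,0,0,0,0,-1],[0,0,0,0,0,0,-1],[0,0,0,0,0,0,-1],[0,0,0,0,0,0,-1],[0,0,0,0,0,0,-1]]]' 90
python3 -m handwheel '[[[0,0,4,0,0,0,-1],[0,0,6,0,0,0,-1],[0,0,5,0,0,0,-1],[0,0,0,0,0,0,-1]]]' 90
python3 - <<'E'
from h import *
s=sense();c=capture("wrist");cv2.imwrite("pics/w3.png",c["image"][:,:,::-1]);print(s["eef_pos"],s["ee_rot"])
c=capture("top");cv2.imwrite("pics/t3.png",c["image"][:,:,::-1])
E
```

```text
time_s: 2.7
eef_pos: [536.4, 283.1, 145.9]
ee_rot: [0.242, 0.064, 0.968, -0.016]
force: [-3.3, -0.7, 5.1]
grip_width: 0.274
grip_force: 88.7
time_s: 3.2
eef_pos: [536.3, 283.0, 160.7]
ee_rot: [0.242, 0.064, 0.968, -0.016]
force: [1.1, -0.1, -1.1]
grip_width: 0.271
grip_force: 87.9
[536.33838751 283.00747779 160.73572618] [ 0.2421692   0.0641377   0.96798691 -0.01554889]
```

View pics/w3.png

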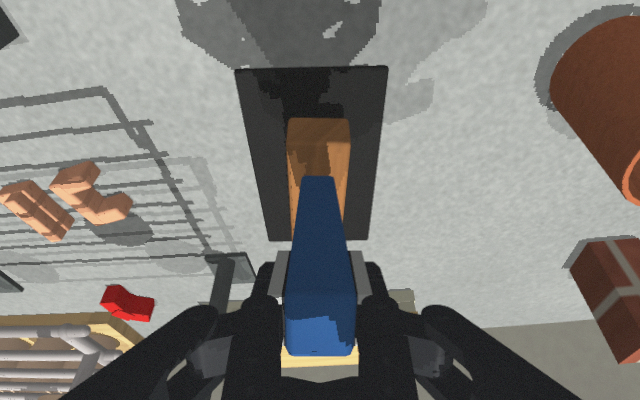

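```bash
python3 -m handwheel '[[[-1,-15,0,0,0,0.9,-1],[-1.5,-20,0,0,0,1,-1],[-1.5,-20,0,0,0,1,-1],[-1.5,-20,0,0,0,1,-1],[-1.5,-20,0,0,0,1,-1],[-1,-20,0,0,0,0.8,-1],[0,0,-10,0,0,0,-1],[0,0,-8,0,0,0,-1]]]' 90
python3 -m handwheel '[[[0,0,0,0,0,0,-1]]]' 90
python3 - <<'E'
from h import *
s=sense();q=R.from_quat(s["ee_rot"],scalar_first=True);print(s["eef_pos"],q.apply([0,1,0]),q.apply([0,0,1]))
c=capture("side");b=c["image"][:,:,::-1]
t=capture("top")["image"][:,:,::-1]
a=cv2.resize(t[150:280,225:450],None,fx=2,fy=2,interpolation=cv2.INTER_CUBIC);b=cv2.resize(b[120:330,250:400],None,fx=2,fy=2,interpolation=cv2.INTER_CUBIC)
o=np.zeros((420,750,3),np.uint8);o[:260,:450]=a;o[:,450:]=b;cv2.imwrite("pics/s4.png",o)
E
```

```text
time_s: 4.3
eef_pos: [528.0, 168.3, 141.3]
ee_rot: [0.242, 0.016, 0.97, -0.004]
force: [0.8, 0.5, -1.4]
grip_width: 0.264
grip_force: 88.0
time_s: 4.42
eef_pos: [527.8, 168.5, 141.3]
ee_rot: [0.242, 0.015, 0.97, -0.004]
force: [-0.9, -0.3, -1.8]
grip_width: 0.269
grip_force: 88.2
[527.81938691 168.50609487 141.26370241] [3.18255633e-02 9.99493394e-01 2.96681432e-04] [ 0.46861213 -0.01465922 -0.88328239]
```

View pics/s4.png

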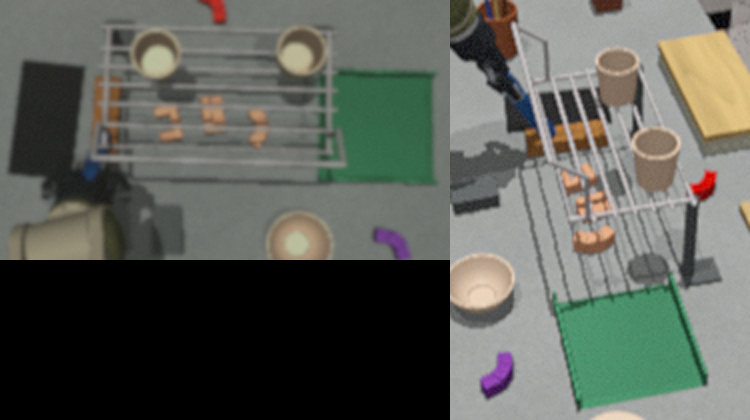

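```bash
python3 -m handwheel '[[[-0.3,-10,0,0,0,0,-1],[-0.3,-10,0,0,0,0,-1],[-0.3,-10,0,0,0,0,-1],[-0.3,-10,0,0,0,0,-1],[-0.3,-10,0,0,0,0,-1],[-0.3,-10,0,0,0,0,-1],[-0.3,-10,0,0,0,0,-1],[-0.3,-10,0,0,0,0,-1]]]' 90
python3 -m handwheel '[[[-0.3,-10,0,0,0,0,-1],[-0.3,-10,0,0,0,0,-1],[-0.3,-10,0,0,0,0,-1],[-0.3,-10,0,0,0,0,-1],[-0.3,-10,0,0,0,0,-1],[-0.3,-10,0,0,0,0,-1],[-0.3,-10,0,0,0,0,-1],[-0.3,-10,0,0,0,0,-1]]]' 90
python3 - <<'E'
from h import *
s=sense();q=R.from_quat(s["ee_rot"],scalar_first=True);print(s["eef_pos"],q.apply([0,1,0]))
im=capture("top")["image"].astype(int);r,g,b=im[...,0],im[...,1],im[...,2]
m=((r>b+35)&(r>130)).astype(np.uint8);m[:170]=0;m[240:]=0;m[:,:285]=0;m[:,455:]=0
n,l,st,ce=cv2.connectedComponentsWithStats(m)
for k in range(1,n):
    if st[k,4]>8: print(st[k],atz("top",ce[k],15).round())
E
```

```text
time_s: 5.52
eef_pos: [526.0, 88.0, 142.6]
ee_rot: [0.243, 0.016, 0.97, -0.004]
force: [-0.1, 0.1, -1.2]
grip_width: 0.269
grip_force: 88.1
time_s: 6.52
eef_pos: [523.5, 8.1, 142.6]
ee_rot: [0.243, 0.015, 0.97, -0.003]
force: [0.0, 1.9, -2.3]
grip_width: 0.267
grip_force: 88.3
[523.54752414   8.14021551 142.56474892] [3.17081589e-02 9.99496864e-01 7.81630529e-04]
[365 173  17  14 149] [ 716. -167.   15.]
[303 182   9   6  21] [699.  59.  15.]
[344 199  10   4  33] [643. -80.  15.]
[331 204  32   9 178] [619. -74.  15.]
[332 215  30   9 125] [584. -83.  15.]
```

```bash
python3 -m handwheel '[[[-0.3,-10,0,0,0,0,-1],[-0.3,-10,0,0,0,0,-1],[-0.3,-10,0,0,0,0,-1],[-0.3,-10,0,0,0,0,-1],[-0.3,-10,0,0,0,0,-1],[-0.3,-10,0,0,0,0,-1],[-0.3,-10,0,0,0,0,-1],[-0.3,-10,0,0,0,0,-1]]]' 90
python3 -m handwheel '[[[-0.3,-10,0,0,0,0,-1],[-0.3,-10,0,0,0,0,-1],[-0.3,-10,0,0,0,0,-1],[-0.3,-10,0,0,0,0,-1],[-0.3,-10,0,0,0,0,-1],[-0.3,-10,0,0,0,0,-1],[-0.3,-8,2,0,0,0,-1],[-0.3,-6,2,0,0,0,-1]]]' 90
python3 - <<'E'
from h import *
s=sense();q=R.from_quat(s["ee_rot"],scalar_first=True);print(s["eef_pos"],q.apply([0,1,0]))
im=capture("top")["image"];cv2.imwrite("pics/t5.png",im[:,:,::-1]);im=im.astype(int);r,g,b=im[...,0],im[...,1],im[...,2]
m=((r>b+35)&(r>130)).astype(np.uint8);m[:170]=0;m[240:]=0;m[:,:285]=0;m[:,455:]=0
n,l,st,ce=cv2.connectedComponentsWithStats(m)
for k in range(1,n):
    if st[k,4]>8: print(st[k],atz("top",ce[k],15).round())
c=capture("side");b=c["image"][:,:,::-1]
t=capture("top")["image"][:,:,::-1]
a=cv2.resize(t[150:280,225:450],None,fx=2,fy=2,interpolation=cv2.INTER_CUBIC);b=cv2.resize(b[120:330,250:400],None,fx=2,fy=2,interpolation=cv2.INTER_CUBIC)
o=np.zeros((420,750,3),np.uint8);o[:260,:450]=a;o[:,450:]=b;cv2.imwrite("pics/s5.png",o)
E
```

```text
time_s: 7.58
eef_pos: [521.0, -72.4, 142.4]
ee_rot: [0.242, 0.016, 0.97, -0.004]
force: [-0.3, 2.9, 0.5]
grip_width: 0.272
grip_force: 88.4
time_s: 8.57
eef_pos: [518.5, -146.5, 146.3]
ee_rot: [0.242, 0.016, 0.97, -0.004]
force: [-0.2, 2.6, -1.0]
grip_width: 0.274
grip_force: 88.1
[ 518.50589496 -146.50706469  146.3172261 ] [3.26183149e-02 9.99467617e-01 7.27289654e-04]
[365 173  16  14 160] [ 717. -167.   15.]
[299 182  13   6  28] [697.  65.  15.]
[390 201  17  26 267] [ 601. -251.   15.]
[376 206  10   5  47] [ 617. -191.   15.]
[378 216   8   7  23] [ 579. -197.   15.]
```

```bash
python3 -m handwheel '[[[-0.3,-8,0.3,0,0,0,-1],[-0.3,-9,0,0,0,0,-1],[-0.3,-9,0,0,0,0,-1],[-0.3,-9,0,0,0,0,-1],[-0.3,-9,0,0,0,0,-1],[-0.3,-8,0,0,0,0,-1],[-0.3,-5,0,0,0,0,-1],[-0.1,-3,0,0,0,0,-1]]]' 90
python3 -m handwheel '[[[0,0,0,0,0,0,-1],[0,0,0,0,0,0,-1]]]' 90
python3 - <<'E'
from h import *
s=sense();q=R.from_quat(s["ee_rot"],scalar_first=True);print(s["eef_pos"],q.apply([0,1,0]))
im=capture("top")["image"];t=im[:,:,::-1];im=im.astype(int);r,g,b=im[...,0],im[...,1],im[...,2]
m=((r>b+35)&(r>130)).astype(np.uint8);m[:170]=0;m[240:]=0;m[:,:285]=0;m[:,455:]=0
n,l,st,ce=cv2.connectedComponentsWithStats(m)
for k in range(1,n):
    if st[k,4]>8: print(st[k],atz("top",ce[k],15).round(),atz("top",(st[k,0]+st[k,2],ce[k,1]),15).round())
b=capture("side")["image"][:,:,::-1]
a=cv2.resize(t[160:250,365:455],None,fx=4,fy=4,interpolation=cv2.INTER_CUBIC);b=cv2.resize(b[120:330,250:400],None,fx=2.5,fy=2.5,interpolation=cv2.INTER_CUBIC)
o=np.zeros((525,740,3),np.uint8);o[:360,:360]=a;o[:,365:]=b;cv2.imwrite("pics/s6.png",o)
E
```

```text
time_s: 9.72
eef_pos: [516.3, -206.3, 146.5]
ee_rot: [0.242, 0.016, 0.97, -0.004]
force: [0.1, 3.4, -0.8]
grip_width: 0.271
grip_force: 88.4
time_s: 9.98
eef_pos: [516.4, -206.2, 146.6]
ee_rot: [0.242, 0.016, 0.97, -0.004]
force: [0.2, -0.1, -1.5]
grip_width: 0.267
grip_force: 88.2
[ 516.4313208  -206.24352272  146.615385  ] [ 3.27147107e-02  9.99464714e-01 -1.84494670e-04]
[365 173  16  14 156] [ 717. -167.   15.] [ 717. -194.   15.]
[298 182  15   6  32] [697.  65.  15.] [697.  41.  15.]
[394 201  31  27 448] [ 597. -294.   15.] [ 597. -343.   15.]
```

View pics/s6.png

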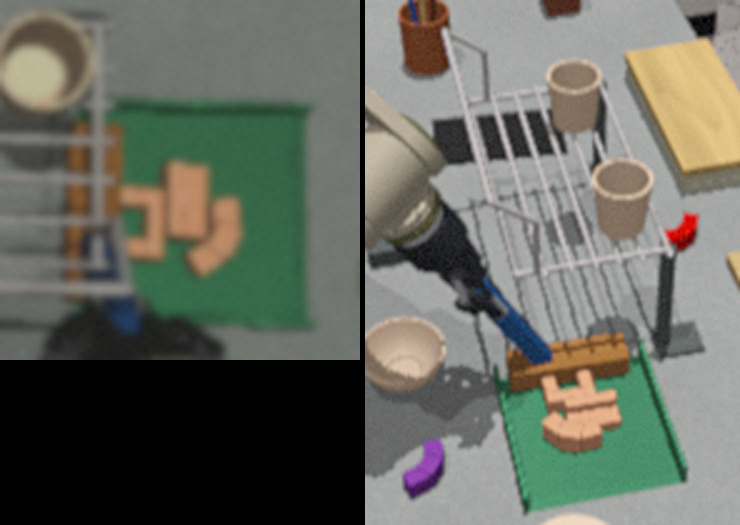

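The picture shows all three pieces on the tray floor (left part, (145,220), (187,200), (215,235)), well inside the ends, with the sole behind them. Now I back out along the lane.

```bash
python3 -m handwheel '[[[0.2,5,0,0,0,0,-1],[0.3,10,3,0,0,0,-1],[0.7,20,5,0,0,0,-1],[0.8,25,2,0,0,0,-1],[0.8,25,0,0,0,0,-1],[0.8,25,0,0,0,0,-1],[0.8,25,0,0,0,0,-1],[0.8,25,0,0,0,0,-1]]]' 90
python3 -m handwheel '[[[0.8,25,0,0,0,0,-1],[0.8,25,0,0,0,0,-1],[0.8,25,0,0,0,0,-1],[0.8,25,0,0,0,0,-1],[0.8,25,0,0,0,0,-1],[0.8,25,0,0,0,0,-1],[0.8,25,0,0,0,0,-1],[0.8,25,2,0,0,0,-1]]]' 90
```

```text
time_s: 11.08
eef_pos: [521.4, -44.6, 156.9]
ee_rot: [0.243, 0.016, 0.97, -0.004]
force: [0.5, -0.0, -2.8]
grip_width: 0.269
grip_force: 88.4
time_s: 12.08
eef_pos: [527.5, 155.4, 158.7]
ee_rot: [0.242, 0.016, 0.97, -0.003]
force: [0.6, -1.3, -1.5]
grip_width: 0.27
grip_force: 88.4
```

```bash
python3 -m handwheel '[[[0.4,20,2,0,0,-0.8,-1],[0.4,22,2,0,0,-0.8,-1],[0.4,22,0,0,0,-0.8,-1],[0.4,22,0,0,0,-0.8,-1],[0.4,20,0,0,0,-0.8,-1],[0.4,18.5,0,0,0,-0.6,-1],[0,0,-5,0,0,0,-1],[0,0,-5,0,0,0,-1]]]' 90
python3 -m handwheel '[[[0,0,-3,0,0,0,-1],[0,0,-2,0,0,0,-1],[0,0,0,0,0,0,-1]]]' 90
python3 - <<'E'
from h import *
s=sense();q=R.from_quat(s["ee_rot"],scalar_first=True);print(s["eef_pos"],q.apply([0,1,0]),q.apply([0,0,1]),s["force"])
E
```

```text
time_s: 13.08
eef_pos: [530.0, 278.2, 152.1]
ee_rot: [0.242, 0.055, 0.969, -0.013]
force: [0.1, 0.3, -2.1]
grip_width: 0.273
grip_force: 88.5
time_s: 13.45
eef_pos: [530.4, 278.2, 147.5]
ee_rot: [0.242, 0.055, 0.969, -0.013]
force: [-0.1, 0.7, -0.4]
grip_width: 0.27
grip_force: 88.5
[530.44619861 278.18582223 147.51200975] [1.12942099e-01 9.93601442e-01 5.05750482e-04] [ 0.46727154 -0.05266526 -0.88254387] [-0.13763753  0.74080564 -0.35861819]
```

```bash
python3 -m handwheel '[[[0,1.5,-0.6,0,0,0,-1],[0,0,-0.6,0,0,0,-1],[0,0,0,0,0,0,-1]]]' 90
python3 -m handwheel '[[[0,0,-0.5,0,0,0,-1],[0,0,0,0,0,0,-1]]]' 90
```

```text
time_s: 13.82
eef_pos: [530.4, 280.0, 146.4]
ee_rot: [0.242, 0.055, 0.969, -0.013]
force: [-0.3, 0.3, -2.2]
grip_width: 0.271
grip_force: 88.4
time_s: 14.08
eef_pos: [530.5, 280.0, 146.1]
ee_rot: [0.242, 0.055, 0.969, -0.013]
force: [-0.3, 0.1, 0.0]
grip_width: 0.27
grip_force: 88.5
```

Weight is just being taken up, so I'll go down slightly more and then open gently.

```bash
python3 -m handwheel '[[[0,0,-0.5,0,0,0,-1],[0,0,0,0,0,0,-1]]]' 40
python3 -m handwheel '[[[0,0,0,0,0,0,0],[0,0,0,0,0,0,1],[0,0,0,0,0,0,1],[0,0,0,0,0,0,1],[0,0,0,0,0,0,1],[0,0,0,0,0,0,1]]]' 40
```

```text
time_s: 14.32
eef_pos: [530.5, 280.0, 145.9]
ee_rot: [0.242, 0.055, 0.969, -0.013]
force: [-4.6, -0.7, 5.3]
grip_width: 0.266
grip_force: 89.1
time_s: 15.08
eef_pos: [530.4, 280.0, 145.4]
ee_rot: [0.242, 0.055, 0.969, -0.013]
force: [-0.0, 0.6, 0.2]
grip_width: 0.999
grip_force: 0.0
```

```bash
python3 -m handwheel '[[[-4.7,0.5,8.8,0,0,0,1],[-9.3,1.1,17.7,0,0,0,1],[-11,1.2,20,0,0,0,1],[-11,1.2,20,0,0,0,1],[-14,1.5,26,0,0,0,1],[-14,1.5,26,0,0,0,1],[-20,1,20,0,0,0,1],[0,0,0,0,0,0,1]]]'
python3 - <<'E'
from h import *
w=capture("wrist")["image"][:,:,::-1];t=capture("top")["image"][:,:,::-1];b=capture("side")["image"][:,:,::-1]
o=np.zeros((600,800,3),np.uint8);o[:200,:320]=cv2.resize(w,(320,200),interpolation=cv2.INTER_AREA)
o[205:465,:460]=cv2.resize(t[150:280,225:455],None,fx=2,fy=2);x=cv2.resize(b[120:330,260:400],None,fx=2.3,fy=2.3);o[:x.shape[0],465:465+x.shape[1]]=x
cv2.imwrite("pics/s9.png",o)
E
```

```text
time_s: 16.08
eef_pos: [445.7, 288.5, 286.6]
ee_rot: [0.244, 0.054, 0.968, -0.012]
force: [-0.3, -0.1, -0.7]
grip_width: 1.004
grip_force: 0.0
```

View pics/s9.png

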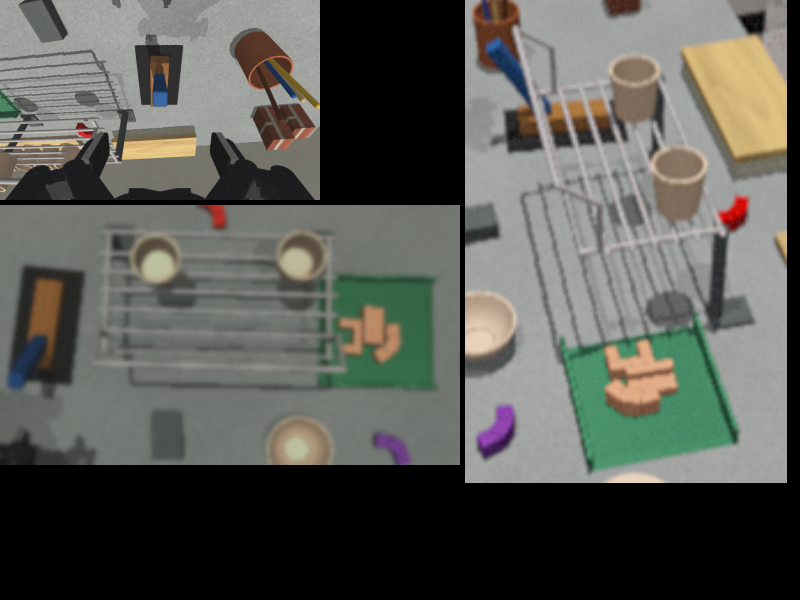

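The scraper stands upright along the mat, at (40,325) in the top crop. All three pieces lie in the tray around (370,335), and nothing else has moved.

```bash
python3 -c "from rig import *; print(finish_job())"
```

```text
the job is handed in; nothing more can be done
None
```

The job is handed in after about 16 s: all three pottery pieces lie inside the green tray between its ends, the scraper stands upright lengthways on its mat, and the last pictures show nothing else disturbed.

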